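Make up a baker's gift tray

TASK

Make up the wooden gift tray from the things on the table beside it: stand the red jam jar upright in the middle of the gold paper mat and the steel sugar dredger upright in the middle of the white paper mat, lay the single wafer roll between the two, midway and in line with them, and lay the pastry brush behind them, in the middle of the strip along the tray's back wall (the far long side) and parallel to it. The amber honey jar belongs to another order: leave it where it stands.

Things in the scene. Friction and masses are not known exactly. Their poses are not given: they have to be found in the camera images.
- gift_tray: wooden tray, fixed, 190 x 350 mm, walls 10 mm thick, 20 mm high, inner floor 5 mm above the table; turned by up to 17 degrees. Origin: centre of the underside; x to the back wall (far long side), y along its length, z up. Mat centres at tray x = -0.035, y = +-0.118, either way round; the roll's place is midway between them; the brush's strip lies behind, its middle at tray x = +0.043.
- gold_mat: round gold (deep yellow) paper mat, 94 mm over its scalloped edge, 1.6 mm thick, fixed on the floor of the tray at one end. Origin: centre of its underside (5 mm above the table).
- white_mat: round white paper mat, same size, fixed on the floor of the tray at the other end. Origin: centre of its underside (5 mm above the table).
- jam_jar: closed jar, dark red with a red lid, 56 mm in diameter, 90 mm high, 0.25 kg, standing loose on the table. Origin: centre of its underside, z up along its axis. Grip across the body, about 45 mm up.
- honey_jar: closed jar like the jam jar, but amber with a yellow lid; loose, to be left alone. Origin: centre of its underside.
- sugar_dredger: steel sugar shaker, round, body 67 mm in diameter (70 at the widest), 116 mm high with a domed lid, 0.31 kg, standing loose in front of the robot (not the one at the far right end of the table). Origin: centre of its underside, z up along its axis. Grip across the body, about 55 mm up.
- wafer_roll: wafer roll: pale rolled tube, 129 mm long, 36 to 38 mm in diameter, 16 g, lying loose. Origin: the point on its skin under its middle at the start; it turns with the tube when that rolls. Its x runs along the tube.
- wafer_roll_mid (a point): the middle of the wafer roll, on the tube's axis (about 18 mm above what it lies on). Grip across the tube here, lightly.
- pastry_brush: pastry brush with wooden handle, 230 mm long, 45 mm wide at the bristles, 21 mm high, 70 g, lying flat and loose near the tray (not the one at the far right end). Origin: centre of its underside; its y runs along it towards the handle's end, bristles at -y. Grip across it (along its x), 10 mm up and 15 mm from the origin towards the handle, where it is about 20 mm wide.

How it is judged:
By the outcome, as a careful person would: the job done as asked, in the order asked, and still so for the second after the job is handed in, with the robot touching nothing.
It also fails if it takes over 128 s, if anything falls off the work surface, if the arm or the gripper's body presses on something with over 40 N, if the wrist force passes 120 N, or if a joint passes its speed limit or range.

ROBOT

A 7-joint arm with a two-finger parallel gripper is mounted at the origin on a cart in front of the work surface, level with it; the furniture and walls round the work are solid. World frame = base frame: x ahead of the robot, y to its left, z up, the work surface at z = 0. Lengths are in m, angles in rad, forces in N, time in s.
With the tool pointing down it reaches from about 0.4 to 0.9 m from the base axis. Payload 5.5 kg.
Tool frame: the origin (TCP) lies at the very end of the fingers, on their centre line; the grasp point (between the pads) lies 19 mm behind it; z points along the fingers, y is the direction in which the jaws open and shut (so a half turn about z gives the same grasp; the last joint's range is limited). The gripper opens to 92 mm and grips with 3 to 60 N. Pads are 19 mm wide; open, the fingers measure 130 mm over their backs; the gripper's body (75 mm by 190 mm) begins 47 mm behind the grasp point.
Start: joints at [1.396, 0.501, -0.427, 1.55, 0.221, 1.138, -0.21], TCP at [0.276, -0.589, 0.227] pointing down, gripper open.
Joint ranges: [-2.88, 2.88], [-0.31, 2.03], [-1.54, 1.56], [0.2, 2.42], [-1.41, 4.55], [0.19, 2.02], [-2.57, 2.57]. Speed limits (rad/s): [2.57, 2.57, 3.14, 3.14, 3.14, 3.14, 3.14].

INTERFACE

Orientations are given as a rotation vector (axis times angle).
In Python, from bench import ctrl gives the robot as it stands. The module is installed in compiled form; this text tells all that it offers.
- The arm moves only by the tool move_arm, never from a script. Its argument "motion" is a list of rows, each an object with "claw": the finger opening in mm, from 0 to 91.8; "linear": the shift along the tool's x, y, z in mm, a list of three; "twist": the turn, a rotation vector about the tool's x, y, z in rad, a list of three. A call has 1 to 10 rows; each row is the pose to reach, as a shift and turn from the pose measured when the call began, along the tool's axes at that moment; what a row does not reach only later rows make up. A row lasts 1/10 s, in which the tool goes at most 50 mm and 8.59 degrees, less where a joint would pass 70% of its speed; a pose out of reach is approached as far as the arm can. A call with a gripper value outside its range is refused whole. The fingers move at their own pace and stop on an object; "force" is the grip in N (left out, the last holds). Time passes only in rows, so rows that repeat a pose let the fingers close. It gives the time, the measured TCP pose, the force and the opening at its end, in the units of the state.
- ctrl.get_obs(): the state, without advancing time (a new reading comes with each control period).
- ctrl.snapshot(name): name is "scene" or "top"; returns the picture (384x512x3 uint8, blue, green, red); there is no depth.
- ctrl.get_calibration(name): a dict with "camera_matrix" (3x3 intrinsics, pixels), "R" (3x3) and "t" (3): a world point X has camera coordinates R X + t. Camera axes: x right, y down, z forward; pixel columns grow to the right and rows downward; lengths in m; the calibration is good to about 2 mm. A picture is of the moment at which its call begins. get_calibration takes no time and is no camera call.
- ctrl.finish_job(): hands the job in, once; it reports no verdict.
The state is a dict: "time_s": time; "joints": joint angles; "qvel": joint speeds; "tau": joint torques, N m; "ee_pos": TCP position; "tcp_rot": TCP orientation; "contact_force": force on the tool from outside, world axes, zero at the start; "wrist_torque": the same for the moment, N m; "grip_width": opening from 0.0 (shut) to 1.0 (fully open).
Only numpy, scipy, OpenCV 4.12 (cv2) and the standard library are available. Lean on these libraries where they do the work, as an engineer would, in place of code of your own. Each camera call takes 0.05 s, during which the arm holds its last target. There are 200 camera calls.

## Working session

There is one attempt and no reset: what is moved stays moved. The work goes in short steps, Python scripts to look and compute and a tool call to move; the robot and the scene stay as the last step left them, time stands still between calls to the robot, and variables do not carry over. Pictures are saved under pics/ and viewed, about 12 in all and at most 16, crops included, and the job is handed in when it is done.

Besides the shell and the picture viewer there is one more tool, called after "Call:" as name([rows], argument=value, ...), one row to a line, values as JSON. move_arm: Moves the arm, as the interface text tells. Its arguments: {"type":"object","properties":{"motion":{"type":"array","items":{"type":"object","properties":{"claw":{"type":"number"},"linear":{"type":"array","items":{"type":"number"}},"twist":{"type":"array","items":{"type":"number"}}}}},"force":{"type":"number"}},"required":["motion"]}

```bash
mkdir -p pics; python3 - <<'E'
from bench import ctrl
import cv2
for n in("scene","top"):
    im=ctrl.snapshot(n); cv2.imwrite(f"pics/{n}0.png",im)
    c=ctrl.get_calibration(n); print(n,c)
print(ctrl.get_obs())
E
```

```text
scene {'camera_matrix': array([[490.82769757,   0.        , 255.98804871],
       [  0.        , 490.82769757, 190.21051213],
       [  0.        ,   0.        ,   1.        ]]), 'R': array([[-0.83018211, -0.55714987,  0.0195368 ],
       [-0.36198575,  0.51206326, -0.77894643],
       [ 0.42398582, -0.65373943, -0.62678607]]), 't': array([0.41831532, 0.24363496, 1.22607846])}
top {'camera_matrix': array([[357.51217659,   0.        , 258.31200429],
       [  0.        , 357.51217659, 190.2326212 ],
       [  0.        ,   0.        ,   1.        ]]), 'R': array([[-0.02358148, -0.99972089,  0.00143394],
       [-0.99739824,  0.02342891, -0.06817508],
       [ 0.06812245, -0.00303788, -0.99767234]]), 't': array([-0.02312309,  0.52065008,  1.17168452])}
{'time_s': 0.1, 'joints': array([ 1.39623209,  0.50179876, -0.42682223,  1.55134157,  0.22078163,
        1.13830958, -0.21030715]), 'qvel': array([-0.00026482, -0.00222918,  0.00047863, -0.00173556, -0.00122222,
        0.00053405,  0.00161235]), 'tau': array([-1.13418186e-02, -5.67875183e+01, -5.83793074e+00, -2.79916924e+01,
       -6.88629574e-02,  2.41784868e-02,  3.72845102e-05]), 'ee_pos': array([ 0.27525279, -0.58813559,  0.22575698]), 'tcp_rot': array([-3.06488301e+00, -6.81844132e-01,  4.70164030e-04]), 'contact_force': array([ 0.31350889, -0.23256948, -0.22998571]), 'wrist_torque': array([-0.00248855,  0.03619884,  0.0149195 ]), 'grip_width': 1.0012609205416563}
```

View pics/top0.png

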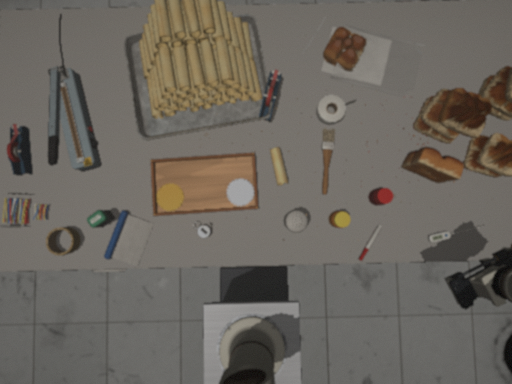

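View pics/scene0.png

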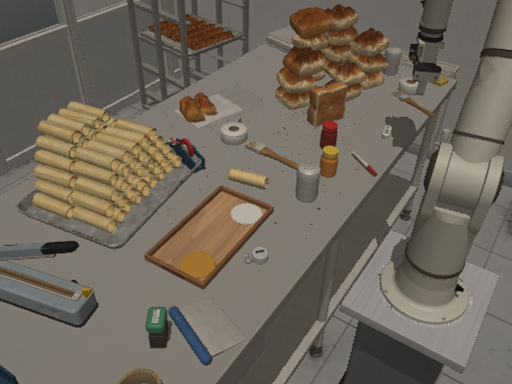

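The top view shows the tray around (205,184), with the gold mat at (171,197) and the white mat at (240,192). The dredger is at (297,220), honey jar at (342,219), jam jar at (382,196), roll at (279,166) and brush at (327,160). I'll enlarge both views.

```bash
cat > h.py <<'E'
import numpy as np,cv2
from bench import ctrl
def ray(n,u,v,z):
    c=ctrl.get_calibration(n);R=c["R"];t=c["t"]
    d=R.T@np.linalg.solve(c["camera_matrix"],[u,v,1.]);o=-R.T@t
    return o+d*(z-o[2])/d[2]
def proj(n,X):
    c=ctrl.get_calibration(n);p=c["camera_matrix"]@(c["R"]@np.asarray(X,float)+c["t"]);return p[:2]/p[2]
def crop(im,x0,y0,x1,y1,s,name,g=20):
    o=cv2.resize(im[y0:y1,x0:x1],None,fx=s,fy=s,interpolation=cv2.INTER_CUBIC)
    o=cv2.convertScaleAbs(o,alpha=1.4)
    for x in range(-(-x0//g)*g,x1,g):
        X=int((x-x0+.5)*s);cv2.line(o,(X,0),(X,6),(255,255,0),1);cv2.putText(o,str(x),(X-10,18),0,.38,(255,255,0),1)
    for y in range(-(-y0//g)*g,y1,g):
        Y=int((y-y0+.5)*s);cv2.line(o,(0,Y),(6,Y),(255,255,0),1);cv2.putText(o,str(y),(8,Y+4),0,.38,(255,255,0),1)
    cv2.imwrite("pics/"+name,o)
E
python3 - <<'E'
from h import *
crop(cv2.imread("pics/top0.png"),145,120,405,245,3,"topc.png",10)
crop(cv2.imread("pics/scene0.png"),145,110,345,285,4,"scenec.png",10)
E
sed -i 's/xx//' h.py
```

```text
(no output)
```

View pics/topc.png

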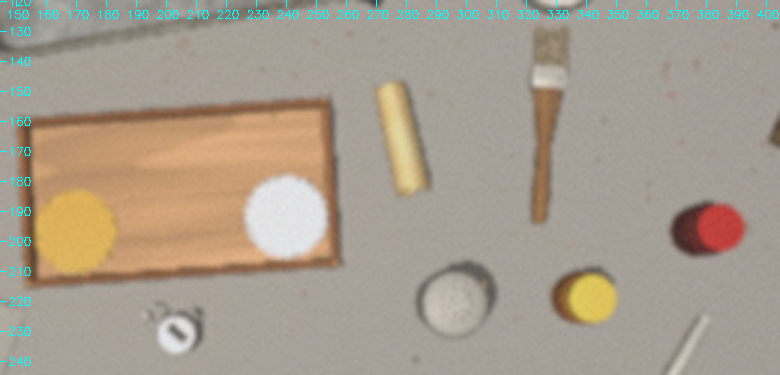

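View pics/scenec.png

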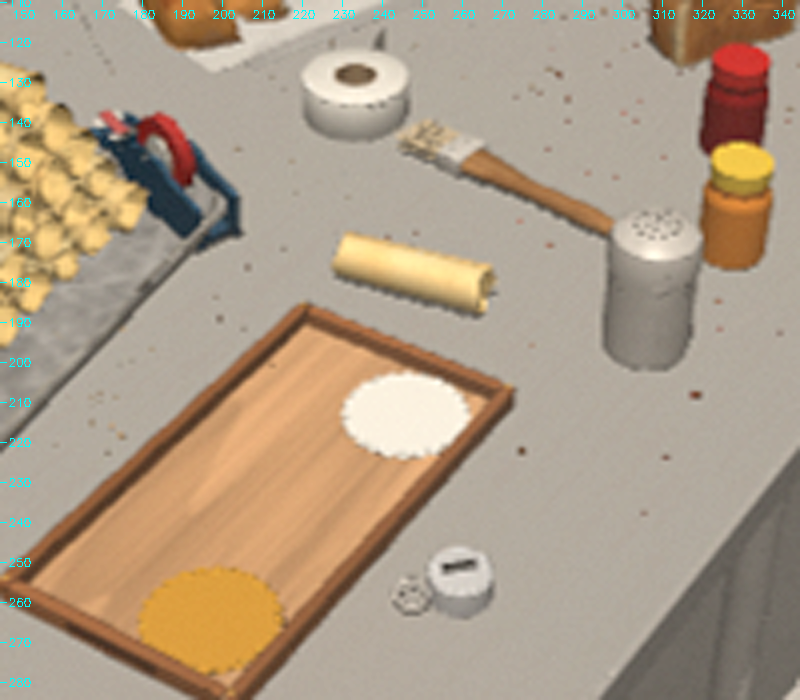

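```bash
python3 - <<'E'
from h import *
T=lambda X,Y,z:ray("top",145+X/3-.5,120+Y/3-.5,z).round(4)[:2]
S=lambda X,Y,z:ray("scene",145+X/4-.5,110+Y/4-.5,z).round(4)[:2]
g,w=T(75,232,.0066),T(286,217,.0066)
print("gold",g,S(211,620,.0066)); print("white",w,S(406,415,.0066),"dist",np.linalg.norm(g-w))
print("yaw from mats",np.degrees(np.arctan2(*( -(w-g)[::1]))) , np.arctan2(g[1]-w[1],g[0]-w[0]))
c=[T(*p,.02) for p in((25,120),(330,99),(341,264),(30,287))];print("corners",c,"c",np.mean(c,0))
print("corners S",S(305,306,.02),S(512,393,.02))
print("jam",T(720,227,.09),S(742,62,.09)); print("honey",T(593,298,.09),S(742,160,.09))
print("dredger dome",T(455,300,.10),T(455,300,.116),S(657,225,.11))
print("roll",T(391,84,.018),T(414,190,.018),S(345,255,.018),S(482,290,.018))
print("brush T",T(551,27,.012),T(539,222,.012),"S bristle",S(420,140,.012), "ferrule T",T(549,77,.02),"S",S(468,155,.02))
import scipy.spatial.transform as st
print(st.Rotation.from_rotvec(ctrl.get_obs()["tcp_rot"]).as_matrix().round(3))
E
```

```text
gold [0.5055 0.2628] [0.5074 0.2663]
white [0.5168 0.0267] [0.5182 0.0309] dist 0.236370260396692
yaw from mats -2.7401466549678433 1.6186209079115945
corners [array([0.6309, 0.3143]), array([ 0.6466, -0.0256]), array([ 0.4626, -0.0335]), array([0.4453, 0.3095])] c [0.54635  0.141175]
corners S [ 0.644  -0.0152] [ 0.4605 -0.0206]
jam [ 0.4903 -0.4288] [ 0.489 -0.422]
honey [ 0.4198 -0.2937] [ 0.4214 -0.2901]
dredger dome [ 0.4213 -0.1495] [ 0.4215 -0.1478] [ 0.4215 -0.15  ]
roll [ 0.6623 -0.0942] [ 0.5428 -0.1165] [ 0.659  -0.0873] [ 0.5459 -0.1121]
brush T [ 0.7241 -0.2767] [ 0.5042 -0.2552] S bristle [ 0.7085 -0.2644] ferrule T [ 0.6657 -0.2707] S [ 0.6558 -0.2591]
[[ 0.906  0.424 -0.001]
 [ 0.424 -0.906  0.002]
 [ 0.    -0.002 -1.   ]]
```

```bash
cat >> h.py <<'E'
from scipy.spatial.transform import Rotation as Ro
def to(x,y,z,psi):
    o=ctrl.get_obs();R=Ro.from_rotvec(o["tcp_rot"]).as_matrix()
    c,s=np.cos(psi),np.sin(psi);G=np.array([[c,s,0],[s,-c,0],[0,0,-1]])
    l=R.T@(np.array([x,y,z])-o["ee_pos"])*1000
    tw=Ro.from_matrix(R.T@G).as_rotvec()
    print("lin",l.round(1),"twist",tw.round(3),"|",o["ee_pos"].round(4),"grip",round(o["grip_width"]*92,1),"F",o["contact_force"].round(1),"t",round(o["time_s"],2), "j7",o["joints"][6].round(2))
E
python3 - <<'E'
from h import *
to(.490,-.4255,.20,.856)
E
```

```text
lin [263.4 -56.2  25.9] twist [-0.002 -0.    -0.418] | [ 0.2753 -0.5881  0.2258] grip 92.1 F [ 0.3 -0.2 -0.2] t 0.1 j7 -0.21
```

Call:
move_arm([
  {"claw": 91.8,"linear": [263,-56,26],"twist": [0,0,-0.42]},
  {"claw": 91.8,"linear": [263,-56,26],"twist": [0,0,-0.42]},
  {"claw": 91.8,"linear": [263,-56,26],"twist": [0,0,-0.42]},
  {"claw": 91.8,"linear": [263,-56,26],"twist": [0,0,-0.42]},
  {"claw": 91.8,"linear": [263,-56,26],"twist": [0,0,-0.42]},
  {"claw": 91.8,"linear": [263,-56,26],"twist": [0,0,-0.42]},
  {"claw": 91.8,"linear": [263,-56,26],"twist": [0,0,-0.42]},
  {"claw": 91.8,"linear": [263,-56,26],"twist": [0,0,-0.42]},
])

```text
time_s: 0.9
ee_pos: [0.4893, -0.4258, 0.1993]
tcp_rot: [-2.854, -1.307, 0.002]
contact_force: [-0.2, -0.6, 0.1]
grip_width: 0.998
```

```bash
python3 - <<'E'
from h import *
to(.490,-.4255,.13,.856)
im=ctrl.snapshot("scene"); p=ctrl.get_obs()["ee_pos"]
print("tcp px scene",proj("scene",p),"jam lid",proj("scene",(.49,-.4255,.09)))
crop(im,270,20,420,170,4,"s1.png",10)
E
```

```text
lin [ 0.7  0.5 69.3] twist [-0.003 -0.     0.003] | [ 0.4893 -0.4258  0.1993] grip 91.8 F [-0.2 -0.6  0.1] t 0.9 j7 -0.28
tcp px scene [334.7602965   95.23246963] jam lid [330.2091785  124.47591431]
```

View pics/s1.png

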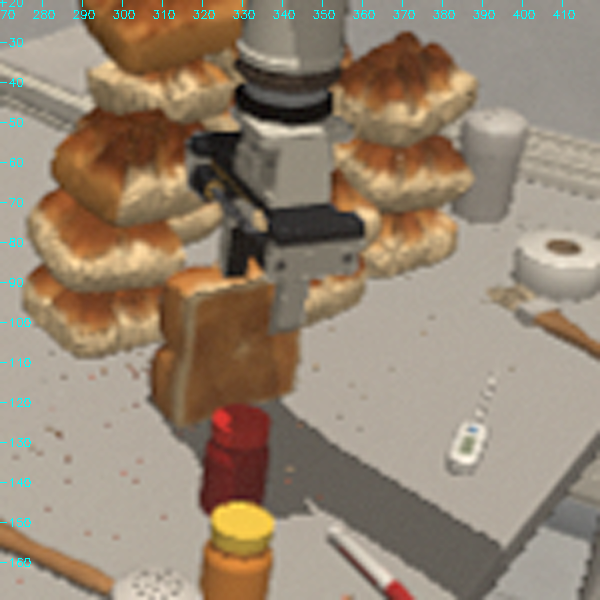

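The finger midpoint is at about (334.5,95), where the TCP should project, so the scene camera is accurate. The jam lid is at (330,125). I'll descend now.

Call:
move_arm([
  {"claw": 91.8,"linear": [2,-2,50],"twist": [0,0,0]},
  {"claw": 91.8,"linear": [2,-2,100],"twist": [0,0,0]},
  {"claw": 91.8,"linear": [2,-2,130],"twist": [0,0,0]},
  {"claw": 91.8,"linear": [2,-2,150],"twist": [0,0,0]},
  {"claw": 91.8,"linear": [2,-2,162],"twist": [0,0,0]},
  {"claw": 91.8,"linear": [2,-2,168],"twist": [0,0,0]},
  {"claw": 91.8,"linear": [2,-2,168],"twist": [0,0,0]},
])

```text
time_s: 1.65
ee_pos: [0.487, -0.425, 0.0313]
tcp_rot: [-2.857, -1.302, 0.003]
contact_force: [0.6, -0.3, -0.2]
grip_width: 1.0
```

Call:
move_arm([
  {"claw": 45,"linear": [0,0,0],"twist": [0,0,0]},
  {"claw": 45,"linear": [0,0,0],"twist": [0,0,0]},
  {"claw": 45,"linear": [0,0,0],"twist": [0,0,0]},
  {"claw": 45,"linear": [0,0,0],"twist": [0,0,0]},
  {"claw": 45,"linear": [0,0,0],"twist": [0,0,0]},
  {"claw": 45,"linear": [0,0,0],"twist": [0,0,0]},
], force=20)

```text
time_s: 2.25
ee_pos: [0.4884, -0.4261, 0.0324]
tcp_rot: [2.858, 1.302, -0.001]
contact_force: [2.2, -2.5, 3.6]
grip_width: 0.605
```

```bash
python3 - <<'E'
from h import *
to(.507,.2655,.22,1.2)
E
```

```text
lin [ 533.8 -439.7 -188.4] twist [ 0.001  0.001 -0.345] | [ 0.4884 -0.4261  0.0324] grip 55.7 F [ 2.2 -2.5  3.6] t 2.25 j7 -0.37
```

Call:
move_arm([
  {"claw": 45,"linear": [0,0,-40],"twist": [0,0,0]},
  {"claw": 45,"linear": [0,0,-90],"twist": [0,0,0]},
  {"claw": 45,"linear": [0,0,-140],"twist": [0,0,0]},
  {"claw": 45,"linear": [50,-40,-165],"twist": [0,0,-0.03]},
  {"claw": 45,"linear": [80,-66,-165],"twist": [0,0,-0.06]},
  {"claw": 45,"linear": [115,-95,-165],"twist": [0,0,-0.1]},
  {"claw": 45,"linear": [150,-123,-165],"twist": [0,0,-0.13]},
  {"claw": 45,"linear": [185,-152,-165],"twist": [0,0,-0.16]},
  {"claw": 45,"linear": [220,-181,-165],"twist": [0,0,-0.19]},
  {"claw": 45,"linear": [255,-210,-165],"twist": [0,0,-0.22]},
])

```text
time_s: 3.25
ee_pos: [0.4952, -0.0937, 0.1961]
tcp_rot: [-2.697, -1.61, 0.005]
contact_force: [0.2, 0.1, -3.8]
grip_width: 0.611
```

```bash
python3 - <<'E'
from h import *
to(.507,.2655,.18,1.2)
E
```

```text
lin [ 321.8 -160.1   15.7] twist [-0.003  0.002 -0.124] | [ 0.4952 -0.0937  0.1961] grip 56.2 F [ 0.2  0.1 -3.8] t 3.25 j7 -0.61
```

Call:
move_arm([
  {"claw": 45,"linear": [40,-20,0],"twist": [0,0,-0.02]},
  {"claw": 45,"linear": [80,-40,0],"twist": [0,0,-0.04]},
  {"claw": 45,"linear": [120,-60,0],"twist": [0,0,-0.06]},
  {"claw": 45,"linear": [160,-80,0],"twist": [0,0,-0.08]},
  {"claw": 45,"linear": [200,-100,0],"twist": [0,0,-0.1]},
  {"claw": 45,"linear": [240,-119,0],"twist": [0,0,-0.12]},
  {"claw": 45,"linear": [280,-139,10],"twist": [0,0,-0.12]},
  {"claw": 45,"linear": [310,-154,16],"twist": [0,0,-0.12]},
  {"claw": 45,"linear": [322,-160,36],"twist": [0,0,-0.12]},
  {"claw": 45,"linear": [322,-160,56],"twist": [0,0,-0.12]},
])

```text
time_s: 4.25
ee_pos: [0.5049, 0.269, 0.1386]
tcp_rot: [-2.589, -1.774, 0.007]
contact_force: [0.3, -0.9, -3.6]
grip_width: 0.605
```

Call:
move_arm([
  {"claw": 45,"linear": [0,0,0],"twist": [0,0,0]},
  {"claw": 45,"linear": [0,0,0],"twist": [0,0,0]},
])

```text
time_s: 4.45
ee_pos: [0.5033, 0.2687, 0.1377]
tcp_rot: [-2.588, -1.774, 0.012]
contact_force: [-1.1, -0.3, -3.7]
grip_width: 0.604
```

```bash
python3 - <<'E'
from h import *
to(.507,.2655,.10,1.2)
im=ctrl.snapshot("scene"); p=ctrl.get_obs()["ee_pos"]
b=p+[0,0,-.03]
print("tcp",proj("scene",p),"jar bottom",proj("scene",b),"lid top",proj("scene",b+[0,0,.09]),"edges",proj("scene",b+[-.028,0,0]),proj("scene",b+[.028,0,0]))
crop(im,130,130,280,280,4,"s2.png",10)
E
```

```text
lin [-1.5  4.9 37.7] twist [-0.008  0.004  0.002] | [0.5033 0.2687 0.1377] grip 55.6 F [-1.1 -0.3 -3.7] t 4.45 j7 -1.29
tcp [194.50230175 228.02183086] jar bottom [195.22840402 237.01693796] lid top [192.97821673 209.14114639] edges [204.25386411 241.6871479 ] [186.38034623 232.43852456]
```

View pics/s2.png

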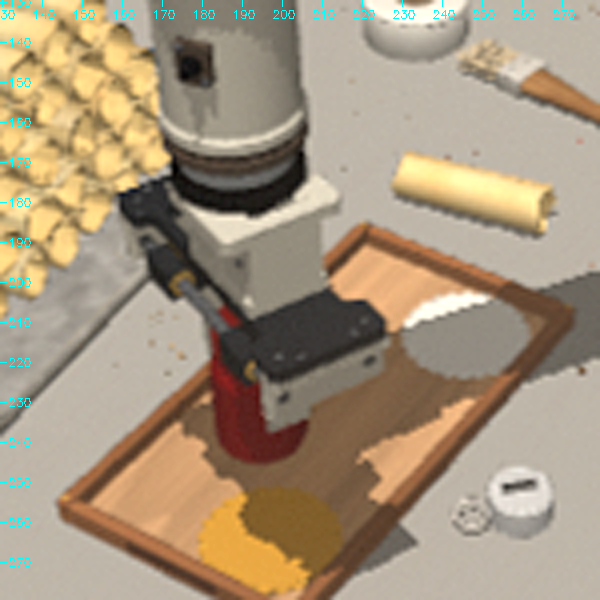

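Call:
move_arm([
  {"claw": 45,"linear": [-1,3,20],"twist": [-0.008,0.004,0]},
  {"claw": 45,"linear": [-1,4,40],"twist": [-0.008,0.004,0]},
  {"claw": 45,"linear": [-1,5,60],"twist": [-0.008,0.004,0]},
  {"claw": 45,"linear": [-1,5,75],"twist": [-0.008,0.004,0]},
  {"claw": 45,"linear": [-1,5,82],"twist": [-0.008,0.004,0]},
  {"claw": 45,"linear": [-1,5,86],"twist": [-0.008,0.004,0]},
  {"claw": 45,"linear": [-1,5,90],"twist": [-0.008,0.004,0]},
  {"claw": 45,"linear": [-1,5,90],"twist": [-0.008,0.004,0]},
])

```text
time_s: 5.3
ee_pos: [0.5083, 0.2662, 0.0488]
tcp_rot: [2.591, 1.775, 0.004]
contact_force: [-0.2, -0.7, -4.2]
grip_width: 0.604
```

```bash
python3 - <<'E'
from h import *
to(.507,.2655,.039,1.2)
E
```

```text
lin [-1.1 -1.   9.8] twist [ 0.002 -0.002  0.001] | [0.5083 0.2662 0.0488] grip 55.6 F [-0.2 -0.7 -4.2] t 5.3 j7 -1.37
```

Call:
move_arm([
  {"claw": 45,"linear": [-1,-1,4],"twist": [0,0,0]},
  {"claw": 45,"linear": [-1,-1,7],"twist": [0,0,0]},
  {"claw": 45,"linear": [-1,-1,9],"twist": [0,0,0]},
  {"claw": 45,"linear": [-1,-1,10],"twist": [0,0,0]},
  {"claw": 45,"linear": [-1,-1,10],"twist": [0,0,0]},
])

```text
time_s: 5.8
ee_pos: [0.507, 0.2657, 0.0391]
tcp_rot: [2.591, 1.775, 0.004]
contact_force: [-1.9, 0.5, 0.1]
grip_width: 0.599
```

```bash
python3 - <<'E'
from h import *
to(.507,.2655,.039,1.2)
E
```

```text
lin [-0.2  0.1  0.1] twist [ 0.003 -0.002  0.002] | [0.507  0.2657 0.0391] grip 55.1 F [-1.9  0.5  0.1] t 5.8 j7 -1.38
```

Contact is made at the expected height. I'll release and rise, moving sideways toward the dredger.

Call:
move_arm([
  {"claw": 60,"linear": [0,0,0],"twist": [0,0,0]},
  {"claw": 70,"linear": [0,0,0],"twist": [0,0,0]},
  {"claw": 88,"linear": [0,0,0],"twist": [0,0,0]},
  {"claw": 88,"linear": [0,0,0],"twist": [0,0,0]},
  {"claw": 88,"linear": [0,0,-30],"twist": [0,0,0]},
  {"claw": 90,"linear": [0,0,-70],"twist": [0,0,0]},
  {"claw": 91,"linear": [0,0,-120],"twist": [0,0,0]},
  {"claw": 91,"linear": [0,0,-160],"twist": [0,0,0]},
  {"claw": 91,"linear": [0,0,-180],"twist": [0,0,0]},
  {"claw": 91,"linear": [0,0,-180],"twist": [0,0,0]},
])

```text
time_s: 6.8
ee_pos: [0.5084, 0.267, 0.2228]
tcp_rot: [2.589, 1.774, 0.015]
contact_force: [-0.3, 1.0, -0.2]
grip_width: 0.99
```

```bash
python3 - <<'E'
from h import *
to(.4215,-.149,.21,1.2)
E
```

```text
lin [-419.4   69.1   10.8] twist [ 0.008 -0.006  0.001] | [0.5084 0.267  0.2228] grip 91.1 F [-0.3  1.  -0.2] t 6.8 j7 -1.22
```

Call:
move_arm([
  {"claw": 91,"linear": [-420,69,10],"twist": [0.008,-0.006,0]},
  {"claw": 91,"linear": [-420,69,10],"twist": [0.008,-0.006,0]},
  {"claw": 91,"linear": [-420,69,10],"twist": [0.008,-0.006,0]},
  {"claw": 91,"linear": [-420,69,10],"twist": [0.008,-0.006,0]},
  {"claw": 91,"linear": [-420,69,10],"twist": [0.008,-0.006,0]},
  {"claw": 91,"linear": [-420,69,10],"twist": [0.008,-0.006,0]},
  {"claw": 91,"linear": [-420,69,10],"twist": [0.008,-0.006,0]},
  {"claw": 91,"linear": [-420,69,10],"twist": [0.008,-0.006,0]},
  {"claw": 91,"linear": [-420,69,10],"twist": [0.008,-0.006,0]},
  {"claw": 91,"linear": [-420,69,10],"twist": [0.008,-0.006,0]},
])

```text
time_s: 7.8
ee_pos: [0.4191, -0.1537, 0.2094]
tcp_rot: [-2.597, -1.765, 0.003]
contact_force: [0.4, 1.1, 0.4]
grip_width: 0.988
```

```bash
python3 - <<'E'
from h import *
to(.4215,-.149,.145,1.2)
im=ctrl.snapshot("scene"); p=ctrl.get_obs()["ee_pos"]
print("tcp",proj("scene",p),"dredger axis 0,.06,.116",[proj("scene",(.4215,-.149,z)).round(1) for z in(0,.06,.116)])
a=im[60:230,260:400]; b=im[180:290,150:290]
crop(im,160,60,360,290,2.6,"s3.png",10)
E
```

```text
lin [ 5.4  0.7 64.4] twist [-0.003  0.001 -0.006] | [ 0.4191 -0.1537  0.2094] grip 90.9 F [0.4 1.1 0.4] t 7.8 j7 -0.23
tcp [312.53161543 136.87366684] dredger axis 0,.06,.116 [array([305.5, 195. ]), array([307.1, 179.5]), array([308.8, 164.3])]
```

View pics/s3.png

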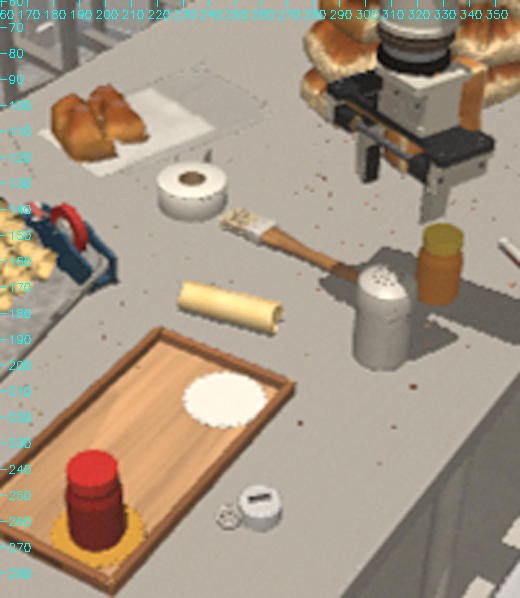

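The jam jar stands upright on the gold mat, base at about (197,266). The dredger body edges are at 296 and 318 px, which matches the estimate. I'll descend over it and keep the gripper body above the dome (TCP z about 54 mm).

Call:
move_arm([
  {"claw": 91.8,"linear": [5,1,20],"twist": [0,0,0]},
  {"claw": 91.8,"linear": [5,1,50],"twist": [0,0,0]},
  {"claw": 91.8,"linear": [5,1,60],"twist": [0,0,0]},
  {"claw": 91.8,"linear": [5,1,60],"twist": [0,0,0]},
])

```text
time_s: 8.25
ee_pos: [0.4213, -0.1448, 0.1482]
tcp_rot: [-2.588, -1.77, 0.004]
contact_force: [0.1, 0.5, 0.4]
grip_width: 1.002
```

```bash
python3 - <<'E'
from h import *
to(.4215,-.149,.055,1.2)
E
```

```text
lin [-4.   2.3 93.2] twist [-0.006 -0.002 -0.001] | [ 0.4213 -0.1448  0.1482] grip 92.2 F [0.1 0.5 0.4] t 8.25 j7 -0.34
```

Call:
move_arm([
  {"claw": 91.8,"linear": [-4,2,0],"twist": [0,0,0]},
  {"claw": 91.8,"linear": [-4,2,0],"twist": [0,0,0]},
  {"claw": 91.8,"linear": [-4,2,25],"twist": [0,0,0]},
  {"claw": 91.8,"linear": [-4,2,50],"twist": [0,0,0]},
  {"claw": 91.8,"linear": [-4,2,70],"twist": [0,0,0]},
  {"claw": 91.8,"linear": [-4,2,80],"twist": [0,0,0]},
  {"claw": 91.8,"linear": [-4,2,86],"twist": [0,0,0]},
  {"claw": 91.8,"linear": [-4,2,89],"twist": [0,0,0]},
  {"claw": 91.8,"linear": [-4,2,92],"twist": [0,0,0]},
  {"claw": 91.8,"linear": [-4,2,92],"twist": [0,0,0]},
])

```text
time_s: 9.25
ee_pos: [0.4216, -0.1491, 0.0565]
tcp_rot: [-2.589, -1.77, 0.003]
contact_force: [-0.0, -1.2, -0.8]
grip_width: 1.002
```

Call:
move_arm([
  {"claw": 60,"linear": [0,0,0],"twist": [0,0,0]},
  {"claw": 60,"linear": [0,0,0],"twist": [0,0,0]},
  {"claw": 60,"linear": [0,0,0],"twist": [0,0,0]},
  {"claw": 60,"linear": [0,0,0],"twist": [0,0,0]},
  {"claw": 60,"linear": [0,0,0],"twist": [0,0,0]},
], force=25)

```text
time_s: 9.75
ee_pos: [0.4202, -0.1487, 0.0564]
tcp_rot: [-2.587, -1.769, 0.007]
contact_force: [-5.3, 1.6, 5.9]
grip_width: 0.728
```

```bash
python3 - <<'E'
from h import *
to(.4215,-.149,.055,1.2)
E
```

```text
lin [0.2 1.4 1.4] twist [-0.008 -0.001 -0.001] | [ 0.4202 -0.1487  0.0564] grip 67.0 F [-5.3  1.6  5.9] t 9.75 j7 -0.49
```

Call:
move_arm([
  {"claw": 60,"linear": [0,0,-15],"twist": [0,0,0]},
  {"claw": 60,"linear": [0,0,-40],"twist": [0,0,0]},
  {"claw": 60,"linear": [0,0,-70],"twist": [0,0,0]},
  {"claw": 60,"linear": [0,0,-80],"twist": [0,0,0]},
  {"claw": 60,"linear": [0,0,-80],"twist": [0,0,0]},
])

```text
time_s: 10.25
ee_pos: [0.4219, -0.1498, 0.1373]
tcp_rot: [-2.591, -1.77, 0.004]
contact_force: [0.2, -0.1, -3.0]
grip_width: 0.724
```

```bash
python3 - <<'E'
from h import *
to(.518,.030,.135,1.4)
E
```

```text
lin [202.4  24.2   2.2] twist [-0.005 -0.    -0.201] | [ 0.4219 -0.1498  0.1373] grip 66.6 F [ 0.2 -0.1 -3. ] t 10.25 j7 -0.36
```

Call:
move_arm([
  {"claw": 60,"linear": [25,3,0],"twist": [0,0,-0.02]},
  {"claw": 60,"linear": [60,7,0],"twist": [0,0,-0.06]},
  {"claw": 60,"linear": [100,12,0],"twist": [0,0,-0.1]},
  {"claw": 60,"linear": [140,17,0],"twist": [0,0,-0.14]},
  {"claw": 60,"linear": [175,21,0],"twist": [0,0,-0.18]},
  {"claw": 60,"linear": [195,23,0],"twist": [0,0,-0.2]},
  {"claw": 60,"linear": [202,24,2],"twist": [0,0,-0.2]},
  {"claw": 60,"linear": [202,24,2],"twist": [0,0,-0.2]},
  {"claw": 60,"linear": [202,24,2],"twist": [0,0,-0.2]},
])

```text
time_s: 11.15
ee_pos: [0.5164, 0.0281, 0.134]
tcp_rot: [-2.402, -2.017, 0.008]
contact_force: [0.3, -0.4, -3.5]
grip_width: 0.73
```

```bash
python3 - <<'E'
from h import *
to(.518,.030,.063,1.4)
E
```

```text
lin [ 2.2  1.7 71. ] twist [-0.007  0.001 -0.003] | [0.5164 0.0281 0.134 ] grip 67.2 F [ 0.3 -0.4 -3.5] t 11.15 j7 -0.64
```

Call:
move_arm([
  {"claw": 60,"linear": [2,2,15],"twist": [-0.006,0,0]},
  {"claw": 60,"linear": [2,2,35],"twist": [-0.006,0,0]},
  {"claw": 60,"linear": [2,2,50],"twist": [-0.006,0,0]},
  {"claw": 60,"linear": [2,2,60],"twist": [-0.006,0,0]},
  {"claw": 60,"linear": [2,2,65],"twist": [-0.006,0,0]},
  {"claw": 60,"linear": [2,2,65],"twist": [-0.006,0,0]},
])

```text
time_s: 11.75
ee_pos: [0.5178, 0.0294, 0.0684]
tcp_rot: [-2.405, -2.019, 0.003]
contact_force: [0.1, -0.1, -3.7]
grip_width: 0.725
```

```bash
python3 - <<'E'
from h import *
to(.518,.030,.063,1.4)
E
```

```text
lin [0.6 0.1 5.4] twist [-0.002  0.001 -0.003] | [0.5178 0.0294 0.0684] grip 66.7 F [ 0.1 -0.1 -3.7] t 11.75 j7 -0.72
```

Call:
move_arm([
  {"claw": 60,"linear": [0,0,3],"twist": [0,0,0]},
  {"claw": 60,"linear": [0,0,5],"twist": [0,0,0]},
  {"claw": 60,"linear": [0,0,6],"twist": [0,0,0]},
  {"claw": 60,"linear": [0,0,6],"twist": [0,0,0]},
])

```text
time_s: 12.15
ee_pos: [0.5181, 0.0294, 0.0629]
tcp_rot: [-2.406, -2.02, 0.003]
contact_force: [-0.5, 0.1, 0.5]
grip_width: 0.725
```

Call:
move_arm([
  {"claw": 70,"linear": [0,0,0],"twist": [0,0,0]},
  {"claw": 80,"linear": [0,0,0],"twist": [0,0,0]},
  {"claw": 91.8,"linear": [0,0,0],"twist": [0,0,0]},
  {"claw": 91.8,"linear": [0,0,-5],"twist": [0,0,0]},
  {"claw": 91.8,"linear": [0,0,-25],"twist": [0,0,0]},
  {"claw": 91.8,"linear": [0,0,-60],"twist": [0,0,0]},
  {"claw": 91.8,"linear": [0,0,-100],"twist": [0,0,0]},
  {"claw": 91.8,"linear": [0,0,-130],"twist": [0,0,0]},
  {"claw": 91.8,"linear": [0,0,-135],"twist": [0,0,0]},
  {"claw": 91.8,"linear": [0,0,-135],"twist": [0,0,0]},
])

```text
time_s: 13.15
ee_pos: [0.5191, 0.0294, 0.1991]
tcp_rot: [2.405, 2.019, -0.0]
contact_force: [-0.9, -0.2, -1.0]
grip_width: 1.001
```

```bash
python3 - <<'E'
from h import *
to(.6025,-.102,.12,.2)
E
```

```text
lin [-114.8  104.8   79.4] twist [0.002 0.    1.197] | [0.5191 0.0294 0.1991] grip 92.1 F [-0.9 -0.2 -1. ] t 13.15 j7 -0.57
```

Call:
move_arm([
  {"claw": 70,"linear": [-115,105,0],"twist": [0,0,1.2]},
  {"claw": 70,"linear": [-115,105,0],"twist": [0,0,1.2]},
  {"claw": 70,"linear": [-115,105,0],"twist": [0,0,1.2]},
  {"claw": 70,"linear": [-115,105,0],"twist": [0,0,1.2]},
  {"claw": 70,"linear": [-115,105,0],"twist": [0,0,1.2]},
  {"claw": 70,"linear": [-115,105,30],"twist": [0,0,1.2]},
  {"claw": 70,"linear": [-115,105,40],"twist": [0,0,1.2]},
  {"claw": 70,"linear": [-115,105,40],"twist": [0,0,1.2]},
  {"claw": 70,"linear": [-115,105,40],"twist": [0,0,1.2]},
  {"claw": 70,"linear": [-115,105,40],"twist": [0,0,1.2]},
])

```text
time_s: 14.15
ee_pos: [0.602, -0.1019, 0.1582]
tcp_rot: [3.124, 0.315, -0.002]
contact_force: [0.3, -0.5, -0.5]
grip_width: 0.765
```

```bash
python3 - <<'E'
from h import *
to(.6025,-.102,.08,.2)
im=ctrl.snapshot("scene")
c=(.6025,-.102,.018); d=np.array([np.cos(.2),np.sin(.2),0])*.0645
print("roll ends",proj("scene",c+d),proj("scene",c-d),"TCP",proj("scene",ctrl.get_obs()["ee_pos"]))
for n,p,h,r in(("jam",(.507,.2655),.09,.028),("dr",(.518,.0295),.116,.0335)):
    q=[proj("scene",(p[0]+r*np.cos(a),p[1]+r*np.sin(a),.0066)) for a in np.linspace(0,6.28,60)]
    print(n,"base box",np.min(q,0).round(1),np.max(q,0).round(1))
for n,p in(("gold",(.507,.2655)),("white",(.518,.030))):
    q=[proj("scene",(p[0]+.047*np.cos(a),p[1]+.047*np.sin(a),.0066)) for a in np.linspace(0,6.28,60)]
    print(n,"mat box",np.min(q,0).round(1),np.max(q,0).round(1))
crop(im,150,120,300,290,3.5,"s4.png",10)
E
```

```text
lin [ 0.5  0.1 78.2] twist [0.001 0.001 0.001] | [ 0.602  -0.1019  0.1582] grip 70.4 F [ 0.3 -0.5 -0.5] t 14.15 j7 -1.47
roll ends [229.38295979 172.21213778] [267.27861559 182.32628104] TCP [248.6041906  139.32397012]
jam base box [186.6 256.4] [208.5 272.6]
dr base box [234.7 205.5] [257.9 220.8]
gold mat box [179.1 251.2] [215.9 278.4]
white mat box [230.  202.6] [262.4 224.1]
```

View pics/s4.png

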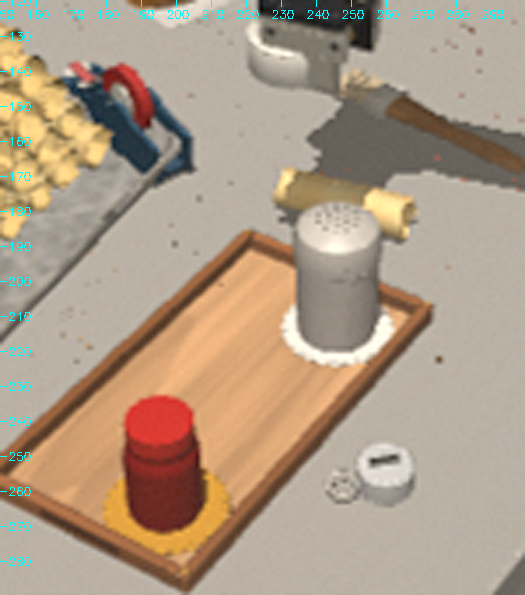

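The dredger base (246,221) and white mat edges (230 to 262) match the prediction. The jam jar is within about 2–3 mm of the gold mat's middle. The roll is where I estimated, so I'll descend.

Call:
move_arm([
  {"claw": 64,"linear": [0,0,40],"twist": [0,0,0]},
  {"claw": 64,"linear": [0,0,85],"twist": [0,0,0]},
  {"claw": 64,"linear": [0,0,115],"twist": [0,0,0]},
  {"claw": 64,"linear": [0,0,135],"twist": [0,0,0]},
  {"claw": 64,"linear": [0,0,147],"twist": [0,0,0]},
  {"claw": 64,"linear": [0,0,151],"twist": [0,0,0]},
  {"claw": 64,"linear": [0,0,152],"twist": [0,0,0]},
  {"claw": 64,"linear": [0,0,152],"twist": [0,0,0]},
])

```text
time_s: 15.0
ee_pos: [0.6033, -0.1023, 0.0078]
tcp_rot: [3.124, 0.315, 0.003]
contact_force: [-0.7, -0.3, 0.0]
grip_width: 0.695
```

```bash
python3 - <<'E'
from h import *
to(.6025,-.102,.005,.2)
E
```

```text
lin [-0.7 -0.4  2.8] twist [ 0.002 -0.002  0.001] | [ 0.6033 -0.1023  0.0078] grip 64.0 F [-0.7 -0.3  0. ] t 15.0 j7 -1.55
```

Call:
move_arm([
  {"claw": 54,"linear": [0,0,3],"twist": [0,0,0]},
  {"claw": 46,"linear": [0,0,3],"twist": [0,0,0]},
  {"claw": 41,"linear": [0,0,3],"twist": [0,0,0]},
  {"claw": 37,"linear": [0,0,3],"twist": [0,0,0]},
  {"claw": 32,"linear": [0,0,3],"twist": [0,0,0]},
  {"claw": 32,"linear": [0,0,3],"twist": [0,0,0]},
  {"claw": 32,"linear": [0,0,3],"twist": [0,0,0]},
], force=4)

```text
time_s: 15.7
ee_pos: [0.6035, -0.1023, 0.005]
tcp_rot: [3.124, 0.315, 0.003]
contact_force: [-0.4, 0.2, 2.1]
grip_width: 0.398
```

Call:
move_arm([
  {"claw": 32,"linear": [0,0,-10],"twist": [0,0,0]},
  {"claw": 32,"linear": [0,0,-30],"twist": [0,0,0]},
  {"claw": 32,"linear": [0,0,-70],"twist": [0,0,0]},
  {"claw": 32,"linear": [0,0,-110],"twist": [0,0,0]},
  {"claw": 32,"linear": [0,0,-150],"twist": [0,0,0]},
  {"claw": 32,"linear": [0,0,-175],"twist": [0,0,0]},
  {"claw": 32,"linear": [0,0,-185],"twist": [0,0,0]},
  {"claw": 32,"linear": [0,0,-185],"twist": [0,0,0]},
])

```text
time_s: 16.5
ee_pos: [0.6039, -0.1021, 0.1916]
tcp_rot: [3.123, 0.315, 0.007]
contact_force: [-0.7, -0.4, -0.1]
grip_width: 0.403
```

```bash
python3 - <<'E'
from h import *
to(.5125,.1477,.19,1.617)
E
```

```text
lin [ -39.7 -263.     0.5] twist [ 6.000e-03 -1.000e-03 -1.416e+00] | [ 0.6039 -0.1021  0.1916] grip 37.1 F [-0.7 -0.4 -0.1] t 16.5 j7 -1.45
```

Call:
move_arm([
  {"claw": 32,"linear": [-2,-15,0],"twist": [0,0,-0.1]},
  {"claw": 32,"linear": [-6,-40,0],"twist": [0,0,-0.22]},
  {"claw": 32,"linear": [-11,-70,0],"twist": [0,0,-0.36]},
  {"claw": 32,"linear": [-16,-105,0],"twist": [0,0,-0.5]},
  {"claw": 32,"linear": [-21,-140,0],"twist": [0,0,-0.64]},
  {"claw": 32,"linear": [-26,-175,0],"twist": [0,0,-0.78]},
  {"claw": 32,"linear": [-31,-205,0],"twist": [0,0,-0.92]},
  {"claw": 32,"linear": [-35,-230,0],"twist": [0,0,-1.06]},
  {"claw": 32,"linear": [-38,-250,0],"twist": [0,0,-1.2]},
  {"claw": 32,"linear": [-40,-263,0],"twist": [0,0,-1.34]},
])

```text
time_s: 17.5
ee_pos: [0.51, 0.1493, 0.1887]
tcp_rot: [2.243, 2.196, -0.001]
contact_force: [-0.6, 0.1, -0.9]
grip_width: 0.397
```

```bash
python3 - <<'E'
from h import *
to(.5125,.1477,.15,1.617)
E
```

```text
lin [-1.5  2.5 38.7] twist [ 0.002  0.002 -0.068] | [0.51   0.1493 0.1887] grip 36.5 F [-0.6  0.1 -0.9] t 17.5 j7 -0.7
```

Call:
move_arm([
  {"claw": 32,"linear": [-1,2,0],"twist": [0,0,-0.07]},
  {"claw": 32,"linear": [-1,2,20],"twist": [0,0,-0.07]},
  {"claw": 32,"linear": [-1,2,60],"twist": [0,0,-0.07]},
  {"claw": 32,"linear": [-1,2,100],"twist": [0,0,-0.07]},
  {"claw": 32,"linear": [-1,2,125],"twist": [0,0,-0.07]},
  {"claw": 32,"linear": [-1,2,135],"twist": [0,0,-0.07]},
  {"claw": 32,"linear": [-1,2,135],"twist": [0,0,-0.07]},
  {"claw": 32,"linear": [-1,2,135],"twist": [0,0,-0.07]},
])

```text
time_s: 18.3
ee_pos: [0.5123, 0.1484, 0.054]
tcp_rot: [2.165, 2.273, -0.0]
contact_force: [0.7, 0.3, 0.0]
grip_width: 0.397
```

```bash
python3 - <<'E'
from h import *
to(.5125,.1477,.010,1.617)
im=ctrl.snapshot("scene"); p=ctrl.get_obs()["ee_pos"]; q=p+[0,0,.013]; d=np.array([-.046,.999,0])*.0645
print("roll ends pred",proj("scene",q-d),proj("scene",q+d))
crop(im,160,150,270,290,4,"s5.png",10)
E
```

```text
lin [-0.7  0.1 44. ] twist [0.001 0.002 0.003] | [0.5123 0.1484 0.054 ] grip 36.5 F [0.7 0.3 0. ] t 18.3 j7 -0.79
roll ends pred [235.78035607 207.42222087] [208.35338922 235.13509932]
```

View pics/s5.png

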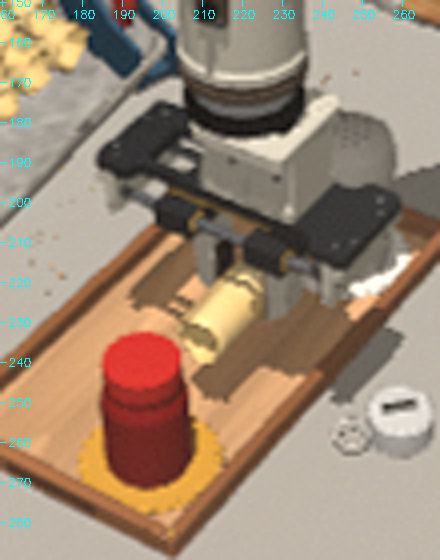

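The near end of the roll is at about (209.5,235.7), against (208.4,235.1) predicted. It's well placed, so I'll lower and release it.

Call:
move_arm([
  {"claw": 32,"linear": [-1,0,15],"twist": [0,0,0]},
  {"claw": 32,"linear": [-1,0,28],"twist": [0,0,0]},
  {"claw": 32,"linear": [-1,0,37],"twist": [0,0,0]},
  {"claw": 32,"linear": [-1,0,41],"twist": [0,0,0]},
  {"claw": 32,"linear": [-1,0,43],"twist": [0,0,0]},
  {"claw": 32,"linear": [-1,0,44],"twist": [0,0,0]},
  {"claw": 32,"linear": [-1,0,44],"twist": [0,0,0]},
])

```text
time_s: 19.05
ee_pos: [0.5132, 0.1476, 0.0107]
tcp_rot: [2.164, 2.273, 0.002]
contact_force: [0.0, -0.7, -0.2]
grip_width: 0.399
```

```bash
python3 - <<'E'
from h import *
to(.5125,.1477,.010,1.617)
E
```

```text
lin [ 0.1 -0.7  0.7] twist [0.003 0.002 0.003] | [0.5132 0.1476 0.0107] grip 36.7 F [ 0.  -0.7 -0.2] t 19.05 j7 -0.84
```

Call:
move_arm([
  {"claw": 32,"linear": [0,0,1],"twist": [0,0,0]},
  {"claw": 38,"linear": [0,0,1],"twist": [0,0,0]},
  {"claw": 40,"linear": [0,0,1],"twist": [0,0,0]},
  {"claw": 44,"linear": [0,0,1],"twist": [0,0,0]},
  {"claw": 50,"linear": [0,0,1],"twist": [0,0,0]},
  {"claw": 56,"linear": [0,0,1],"twist": [0,0,0]},
  {"claw": 56,"linear": [0,0,-10],"twist": [0,0,0]},
  {"claw": 56,"linear": [0,0,-40],"twist": [0,0,0]},
  {"claw": 56,"linear": [0,0,-80],"twist": [0,0,0]},
  {"claw": 56,"linear": [0,0,-120],"twist": [0,0,0]},
])

```text
time_s: 20.05
ee_pos: [0.5122, 0.148, 0.1324]
tcp_rot: [2.164, 2.274, 0.001]
contact_force: [0.6, 0.3, -0.0]
grip_width: 0.606
```

Call:
move_arm([
  {"claw": 60,"linear": [0,0,-50],"twist": [0,0,0]},
  {"claw": 60,"linear": [0,0,-70],"twist": [0,0,0]},
  {"claw": 60,"linear": [0,0,-70],"twist": [0,0,0]},
])

```text
time_s: 20.35
ee_pos: [0.5144, 0.1492, 0.2069]
tcp_rot: [2.161, 2.271, 0.01]
contact_force: [-0.2, 1.3, -0.8]
grip_width: 0.652
```

```bash
python3 - <<'E'
from h import *
im=ctrl.snapshot("scene"); cv2.imwrite("pics/s6full.png",im)
crop(im,240,100,340,190,6,"s6.png",10)
to(.60,-.25,.2,0)
E
```

```text
lin [-402.1   67.1    5.6] twist [ 0.006 -0.004  1.62 ] | [0.5131 0.1483 0.2046] grip 60.0 F [-0.  -0.5 -0.6] t 20.4 j7 -0.62
```

View pics/s6.png

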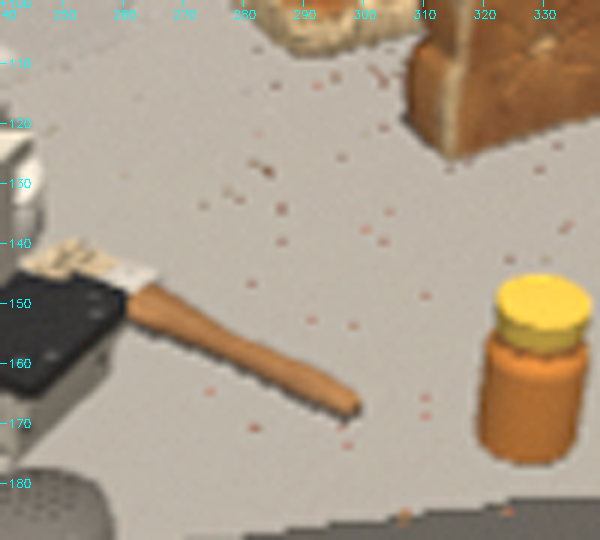

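```bash
python3 - <<'E'
from h import *
S=lambda u,v,z:ray("scene",u,v,z)[:2]
e=S(298.7,166.5,.008); j=S(263.3,149.4,.010); f=S(145+468/4-.5,110+155/4-.5,.018); b=S(145+413/4-.5,110+132/4-.5,.012)
print("end",e,"junc",j,"ferr",f,"bristle tip",b,"len",np.linalg.norm(e-b))
for q in(j,f,b): d=e-q;d/=np.linalg.norm(d);print("yaxis",d,"origin",e-.115*d,"grip",e-.100*d)
E
```

```text
end [ 0.50775758 -0.25596796] junc [ 0.65487574 -0.26938354] ferr [ 0.65735938 -0.26160561] bristle tip [ 0.72052844 -0.27113955] len 0.21331107677752156
yaxis [-0.99586802  0.09081235] origin [ 0.62228241 -0.26641138] grip [ 0.60734439 -0.2650492 ]
yaxis [-0.9992907   0.03765763] origin [ 0.62267602 -0.26029859] grip [ 0.60768665 -0.25973373]
yaxis [-0.99746746  0.07112426] origin [ 0.62246634 -0.26414725] grip [ 0.60750433 -0.26308039]
```

Call:
move_arm([
  {"claw": 56,"linear": [-405,65,0],"twist": [0,0,1.7]},
  {"claw": 56,"linear": [-405,65,0],"twist": [0,0,1.7]},
  {"claw": 56,"linear": [-405,65,0],"twist": [0,0,1.7]},
  {"claw": 56,"linear": [-405,65,0],"twist": [0,0,1.7]},
  {"claw": 56,"linear": [-405,65,0],"twist": [0,0,1.7]},
  {"claw": 56,"linear": [-405,65,0],"twist": [0,0,1.7]},
  {"claw": 56,"linear": [-405,65,0],"twist": [0,0,1.7]},
  {"claw": 56,"linear": [-405,65,0],"twist": [0,0,1.7]},
  {"claw": 56,"linear": [-405,65,0],"twist": [0,0,1.7]},
  {"claw": 56,"linear": [-405,65,0],"twist": [0,0,1.7]},
])

```text
time_s: 21.4
ee_pos: [0.5962, -0.2571, 0.203]
tcp_rot: [3.136, 0.17, 0.003]
contact_force: [-0.3, 0.4, -0.2]
grip_width: 0.608
```

```bash
python3 - <<'E'
from h import *
to(.602,-.2625,.10,-.085)
E
```

```text
lin [  5.    5.9 103. ] twist [ 0.001 -0.002  0.193] | [ 0.5962 -0.2571  0.203 ] grip 55.9 F [-0.3  0.4 -0.2] t 21.4 j7 -1.28
```

Call:
move_arm([
  {"claw": 56,"linear": [5,6,20],"twist": [0,0,0.1]},
  {"claw": 56,"linear": [5,6,60],"twist": [0,0,0.19]},
  {"claw": 56,"linear": [5,6,100],"twist": [0,0,0.19]},
  {"claw": 56,"linear": [5,6,125],"twist": [0,0,0.19]},
  {"claw": 56,"linear": [5,6,140],"twist": [0,0,0.19]},
  {"claw": 56,"linear": [5,6,145],"twist": [0,0,0.19]},
  {"claw": 56,"linear": [5,6,145],"twist": [0,0,0.19]},
])

```text
time_s: 22.1
ee_pos: [0.6018, -0.2624, 0.0574]
tcp_rot: [3.139, -0.128, 0.002]
contact_force: [0.5, -0.7, 0.8]
grip_width: 0.61
```

```bash
python3 - <<'E'
from h import *
to(.602,-.2625,.004,-.085)
im=ctrl.snapshot("scene"); o=ctrl.get_obs();p=o["ee_pos"];R=Ro.from_rotvec(o["tcp_rot"]).as_matrix()
print("TCP px",proj("scene",p),"below, z=.01",proj("scene",(p[0],p[1],.01)),"handle end pred",proj("scene",p*[1,1,0]+[0,0,.008]-R[:,0]*.1))
crop(im,225,90,325,190,6,"s7.png",10)
E
```

```text
lin [ 0.1  0.1 53.4] twist [ 0.    -0.001  0.004] | [ 0.6018 -0.2624  0.0574] grip 56.1 F [ 0.5 -0.7  0.8] t 22.1 j7 -1.51
TCP px [275.86399127 143.23166276] below, z=.01 [275.21292531 155.39160046] handle end pred [299.72804554 167.28117852]
```

View pics/s7.png

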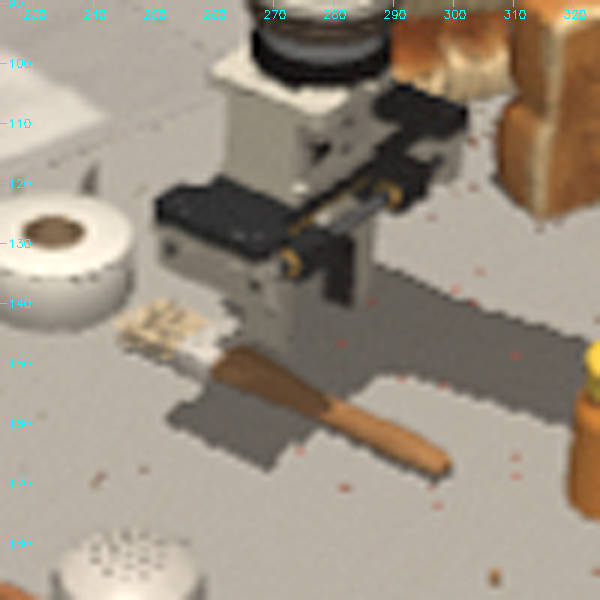

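The handle at column 275 has its centre at row 155.3 (155.4 predicted). Its end at (299,167.5) matches too, so I'll grip it.

Call:
move_arm([
  {"claw": 56,"linear": [0,0,20],"twist": [0,0,0]},
  {"claw": 56,"linear": [0,0,38],"twist": [0,0,0]},
  {"claw": 56,"linear": [0,0,47],"twist": [0,0,0]},
  {"claw": 56,"linear": [0,0,52],"twist": [0,0,0]},
  {"claw": 56,"linear": [0,0,54],"twist": [0,0,0]},
  {"claw": 40,"linear": [0,0,54],"twist": [0,0,0]},
  {"claw": 26,"linear": [0,0,54],"twist": [0,0,0]},
  {"claw": 12,"linear": [0,0,54],"twist": [0,0,0]},
  {"claw": 12,"linear": [0,0,54],"twist": [0,0,0]},
  {"claw": 12,"linear": [0,0,54],"twist": [0,0,0]},
], force=20)

```text
time_s: 23.15
ee_pos: [0.603, -0.263, 0.0049]
tcp_rot: [3.138, -0.128, 0.005]
contact_force: [-0.1, -0.5, 0.5]
grip_width: 0.226
```

Call:
move_arm([
  {"claw": 12,"linear": [0,0,-10],"twist": [0,0,0]},
  {"claw": 12,"linear": [0,0,-40],"twist": [0,0,0]},
  {"claw": 12,"linear": [0,0,-80],"twist": [0,0,0]},
  {"claw": 12,"linear": [0,0,-120],"twist": [0,0,0]},
  {"claw": 12,"linear": [0,0,-160],"twist": [0,0,0]},
  {"claw": 12,"linear": [0,0,-190],"twist": [0,0,0]},
  {"claw": 12,"linear": [0,0,-200],"twist": [0,0,0]},
  {"claw": 12,"linear": [0,0,-200],"twist": [0,0,0]},
])

```text
time_s: 23.95
ee_pos: [0.6033, -0.2631, 0.2072]
tcp_rot: [3.136, -0.128, 0.011]
contact_force: [-0.8, -0.6, -0.2]
grip_width: 0.205
```

```bash
python3 - <<'E'
from h import *
to(.5911,.1363,.2,1.617)
E
```

```text
lin [ -44.8 -397.     5.9] twist [ 0.008 -0.003 -1.699] | [ 0.6033 -0.2631  0.2072] grip 18.9 F [-0.8 -0.6 -0.2] t 23.95 j7 -1.45
```

Call:
move_arm([
  {"claw": 12,"linear": [-2,-20,0],"twist": [0,0,-0.08]},
  {"claw": 12,"linear": [-6,-55,0],"twist": [0,0,-0.22]},
  {"claw": 12,"linear": [-11,-97,0],"twist": [0,0,-0.36]},
  {"claw": 12,"linear": [-16,-140,0],"twist": [0,0,-0.5]},
  {"claw": 12,"linear": [-21,-183,0],"twist": [0,0,-0.64]},
  {"claw": 12,"linear": [-26,-226,0],"twist": [0,0,-0.78]},
  {"claw": 12,"linear": [-30,-268,0],"twist": [0,0,-0.92]},
  {"claw": 12,"linear": [-35,-308,0],"twist": [0,0,-1.06]},
  {"claw": 12,"linear": [-39,-345,0],"twist": [0,0,-1.2]},
  {"claw": 12,"linear": [-42,-375,0],"twist": [0,0,-1.34]},
])

```text
time_s: 24.95
ee_pos: [0.5901, 0.1167, 0.2039]
tcp_rot: [2.529, 1.857, 0.002]
contact_force: [0.1, 0.1, -0.5]
grip_width: 0.205
```

```bash
python3 - <<'E'
from h import *
to(.5911,.1363,.2,1.617)
E
```

```text
lin [19.  -4.9  3.8] twist [ 0.004  0.002 -0.35 ] | [0.5901 0.1167 0.2039] grip 18.9 F [ 0.1  0.1 -0.5] t 24.95 j7 -0.87
```

Call:
move_arm([
  {"claw": 12,"linear": [10,-3,0],"twist": [0,0,-0.12]},
  {"claw": 12,"linear": [17,-5,0],"twist": [0,0,-0.24]},
  {"claw": 12,"linear": [19,-5,0],"twist": [0,0,-0.35]},
  {"claw": 12,"linear": [19,-5,0],"twist": [0,0,-0.35]},
  {"claw": 12,"linear": [19,-5,30],"twist": [0,0,-0.35]},
  {"claw": 12,"linear": [19,-5,70],"twist": [0,0,-0.35]},
  {"claw": 12,"linear": [19,-5,110],"twist": [0,0,-0.35]},
  {"claw": 12,"linear": [19,-5,140],"twist": [0,0,-0.35]},
  {"claw": 12,"linear": [19,-5,144],"twist": [0,0,-0.35]},
  {"claw": 12,"linear": [19,-5,144],"twist": [0,0,-0.35]},
])

```text
time_s: 25.95
ee_pos: [0.5903, 0.1357, 0.0586]
tcp_rot: [2.171, 2.268, -0.003]
contact_force: [-0.5, 0.3, -0.4]
grip_width: 0.208
```

```bash
python3 - <<'E'
from h import *
to(.5911,.1363,.010,1.617)
ctrl.snapshot("scene")
im=ctrl.snapshot("scene"); p=ctrl.get_obs()["ee_pos"]; q=p+[0,0,.004]; d=np.array([-.046,.999,0])
print("handle end, bristle end pred",proj("scene",q-d*.1),proj("scene",q+d*.13))
crop(im,150,120,280,270,4,"s8.png",10)
E
```

```text
lin [ 0.7  0.8 48.6] twist [ 0.     0.003 -0.002] | [0.5903 0.1357 0.0586] grip 19.2 F [-0.5  0.3 -0.4] t 25.95 j7 -0.71
handle end, bristle end pred [222.51907022 188.65281677] [171.95213502 235.79650415]
```

View pics/s8.png

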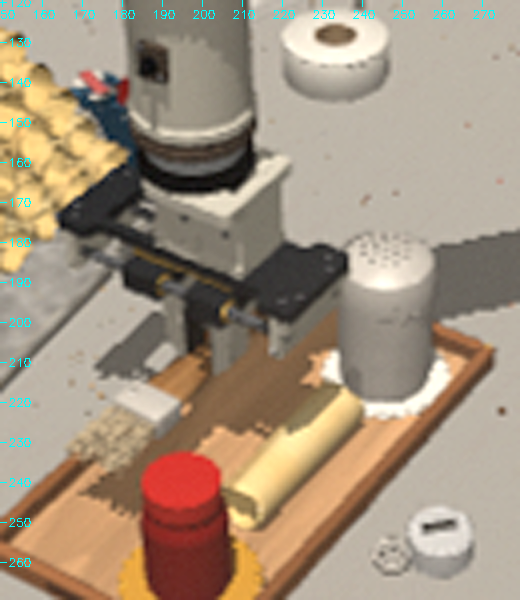

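The brush is level, with its bristle tip at about (173,234), close to prediction. The roll lies in line between the jar and dredger. I'll lower the brush and release it.

Call:
move_arm([
  {"claw": 12,"linear": [1,1,15],"twist": [0,0,0]},
  {"claw": 12,"linear": [1,1,30],"twist": [0,0,0]},
  {"claw": 12,"linear": [1,1,40],"twist": [0,0,0]},
  {"claw": 12,"linear": [1,1,45],"twist": [0,0,0]},
  {"claw": 12,"linear": [1,1,47],"twist": [0,0,0]},
  {"claw": 12,"linear": [1,1,48],"twist": [0,0,0]},
  {"claw": 12,"linear": [1,1,48],"twist": [0,0,0]},
])

```text
time_s: 26.75
ee_pos: [0.5938, 0.1376, 0.0133]
tcp_rot: [2.168, 2.267, 0.004]
contact_force: [-0.1, -1.0, -0.4]
grip_width: 0.21
```

```bash
python3 - <<'E'
from h import *
to(.5911,.1363,.010,1.617)
E
```

```text
lin [-1.2 -2.8  3.3] twist [ 0.005  0.002 -0.001] | [0.5938 0.1376 0.0133] grip 19.3 F [-0.1 -1.  -0.4] t 26.75 j7 -0.75
```

Call:
move_arm([
  {"claw": 12,"linear": [-1,-3,1],"twist": [0.004,0.002,0]},
  {"claw": 12,"linear": [-1,-3,2],"twist": [0.004,0.002,0]},
  {"claw": 12,"linear": [-1,-3,3],"twist": [0.004,0.002,0]},
  {"claw": 12,"linear": [-1,-3,3],"twist": [0.004,0.002,0]},
])

```text
time_s: 27.15
ee_pos: [0.5909, 0.1364, 0.0103]
tcp_rot: [2.171, 2.27, 0.002]
contact_force: [-0.7, 0.0, 0.2]
grip_width: 0.208
```

```bash
python3 - <<'E'
from h import *
to(.5911,.1363,.010,1.617)
E
```

```text
lin [-0.1  0.2  0.3] twist [ 0.001 -0.    -0.002] | [0.5909 0.1364 0.0103] grip 19.2 F [-0.7  0.   0.2] t 27.15 j7 -0.74
```

Call:
move_arm([
  {"claw": 22,"linear": [0,0,0],"twist": [0,0,0]},
  {"claw": 26,"linear": [0,0,0],"twist": [0,0,0]},
  {"claw": 30,"linear": [0,0,0],"twist": [0,0,0]},
  {"claw": 31,"linear": [0,0,0],"twist": [0,0,0]},
  {"claw": 31,"linear": [0,0,-10],"twist": [0,0,0]},
  {"claw": 31,"linear": [0,0,-35],"twist": [0,0,0]},
  {"claw": 31,"linear": [0,0,-80],"twist": [0,0,0]},
  {"claw": 31,"linear": [0,0,-130],"twist": [0,0,0]},
  {"claw": 31,"linear": [0,0,-180],"twist": [0,0,0]},
  {"claw": 31,"linear": [0,0,-200],"twist": [0,0,0]},
])

```text
time_s: 28.15
ee_pos: [0.5928, 0.138, 0.2166]
tcp_rot: [2.167, 2.267, 0.012]
contact_force: [1.8, 0.7, 0.1]
grip_width: 0.338
```

```bash
python3 - <<'E'
from h import *
to(.5,-.3,.21,1.617)
E
```

```text
lin [-433.3 -112.6    4.8] twist [ 0.009 -0.002 -0.001] | [0.5928 0.138  0.2166] grip 31.1 F [1.8 0.7 0.1] t 28.15 j7 -0.58
```

Call:
move_arm([
  {"claw": 31,"linear": [-50,-13,-10],"twist": [0,0,0]},
  {"claw": 31,"linear": [-433,-112,-20],"twist": [0,0,0]},
  {"claw": 31,"linear": [-433,-112,-20],"twist": [0,0,0]},
  {"claw": 31,"linear": [-433,-112,-20],"twist": [0,0,0]},
  {"claw": 31,"linear": [-433,-112,-20],"twist": [0,0,0]},
  {"claw": 31,"linear": [-433,-112,-20],"twist": [0,0,0]},
  {"claw": 31,"linear": [-433,-112,-20],"twist": [0,0,0]},
  {"claw": 31,"linear": [-433,-112,-20],"twist": [0,0,0]},
  {"claw": 31,"linear": [-433,-112,-20],"twist": [0,0,0]},
  {"claw": 31,"linear": [-433,-112,-20],"twist": [0,0,0]},
])

```text
time_s: 29.15
ee_pos: [0.497, -0.3091, 0.2349]
tcp_rot: [2.18, 2.253, 0.006]
contact_force: [0.0, 1.1, 0.3]
grip_width: 0.339
```

```bash
python3 - <<'E'
from h import *
im=ctrl.snapshot("scene");crop(im,140,150,290,290,4,"s9.png",10)
t=ctrl.snapshot("top");crop(t,145,145,265,220,6,"t9.png",10)
d=np.array([-.046,.999,0]);x=np.array([.999,.046,0]);M=np.array([.5125,.1477,0])
for n in("scene","top"):
  P=lambda a,b,z:proj(n,M+a*x+b*d+[0,0,z]).round(1)
  print(n,"brush ends -y,+y",P(.078,-.115,.014),P(.078,.115,.016),"roll ends",P(0,-.0645,.0235),P(0,.0645,.0235),"walls inner back mid",P(.120,0,.02),"jam lid",P(0,.118,.0966),"dr top",P(0,-.118,.12))
print(ctrl.get_obs()["ee_pos"])
E
```

```text
scene brush ends -y,+y [223.3 202.3] [174.  249.4] roll ends [236.2 219.2] [209.4 247.2] walls inner back mid [187.9 217.8] jam lid [195.5 239.4] dr top [246.6 182.2]
top brush ends -y,+y [236.4 168.3] [167.6 172.9] roll ends [222.5 192.3] [183.6 195. ] walls inner back mid [201.1 157.9] jam lid [161.5 194.9] dr top [236.9 189.1]
[ 0.49964898 -0.30107374  0.235185  ]
```

View pics/s9.png

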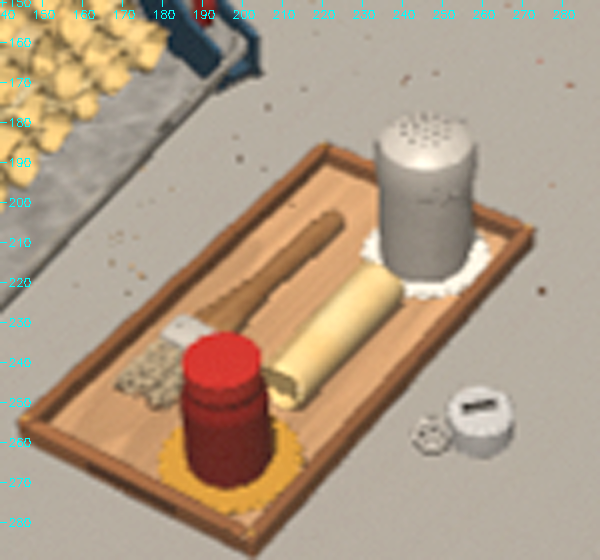

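View pics/t9.png

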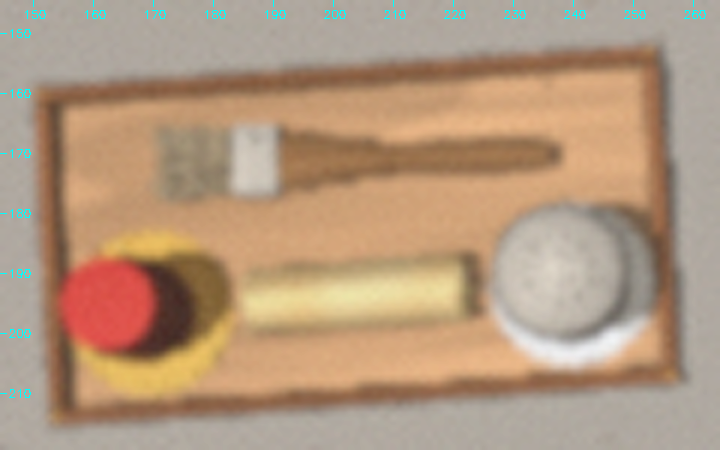

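```bash
python3 - <<'E'
from bench import ctrl
o=ctrl.get_obs();print(o["time_s"],o["qvel"].round(3),o["contact_force"].round(1))
print(ctrl.finish_job())
E
```

```text
29.25 [-0.043 -0.008 -0.046  0.023 -0.01  -0.005 -0.004] [-0.4 -0.4  0.5]
the job is handed in; nothing more can be done
None
```

I made up the tray in the order asked and handed the job in at about 29 s of the 128 s allowed. The jam jar went on the gold mat, the dredger on the white mat, the wafer roll between them and the pastry brush along the back strip. The gripper was parked clear of everything, about 235 mm above the table.

What the last pictures from both cameras showed:

- **Dredger:** upright on the white mat, with its base matching the predicted position to well under a pixel.
- **Jam jar:** upright on the gold mat, about 3 mm off its middle.
- **Wafer roll:** midway and in line with the two, within about 2 mm and parallel to the tray to within a fraction of a degree.
- **Brush:** its centre is 2–3 mm from the strip's middle, but it lies about 2° off parallel to the back wall. I judged that small enough to leave.
- **Honey jar:** never touched. I last saw it standing in its place just before gripping the brush, and did not check it again at the end.

The two cameras disagreed by about 4 mm sideways. The scene camera agreed with the measured gripper position, so I relied mostly on that one.

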